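# Rock the seesaw gate and feed the mill ball down the other chute

## Robot

A 7-joint arm with a two-finger parallel gripper is mounted at the origin on the work surface. World frame = base frame: x ahead of the robot, y to its left, z up, the work surface at z = 0. Lengths are in mm, angles in rad, forces in N, time in s.
With the tool pointing down it reaches from about 350 to 775 mm from the base axis. Payload 3.1 kg.
Tool frame: the origin (TCP) lies on the centre line of the jaws, within the pads' length; the fingertips stand 22 mm ahead of it and the grasp point (between the pads) lies 3 mm ahead of it; z points along the fingers, y is the direction in which the jaws open and shut (so a half turn about z gives the same grasp; the last joint's range is limited). The gripper opens to 85 mm and grips with 20 to 120 N. Pads are 22 mm wide; open, the fingers measure 114 mm over their backs; the gripper's body (76 mm by 85 mm) begins 54 mm behind the grasp point. The pads swing forward as they close: fully open they stand 13 mm farther back than shut.
Start: joints at [1.09, 0.311, 0.014, 1.512, -0.004, 1.319, -0.027], TCP at [233.703, -497.895, 253.304] pointing down, gripper open.
Joint ranges: [-2.7, 2.7], [-0.3, 1.91], [-1.27, 1.3], [0.12, 2.57], [-1.44, 4.58], [0.2, 2.03], [-3.05, 3.05]. Speed limits (rad/s): [2.79, 2.79, 3.14, 3.14, 3.14, 3.14, 3.14].

## Interface

Orientations are given as a unit quaternion [x, y, z, w].
In Python, from workcell import * gives the robot as it stands. The module is installed in compiled form; this text tells all that it offers.
- The arm moves only by the shell command python3 -m jog 'ROWS' [FORCE]. ROWS is JSON, a list of rows, each a list of 3 entries, a list of its own where there are three numbers: the shift along the world's x, y, z in units of 25 mm (1.0 is 25 mm), then the turn, a rotation vector about the world's x, y, z in rad, then the finger opening in mm, from 0 to 85.4. In form: [[[dx, dy, dz], [wx, wy, wz], hand], ...]. A call has exactly 5 rows; each row shifts and turns the pose as measured when the row begins; what a row does not reach is not made up. A row lasts 1/12 s, in which the tool goes at most 41.7 mm and 7.16 degrees, less where a joint would pass 70% of its speed; a pose out of reach is approached as far as the arm can. A call is refused whole if a number of a shift passes 1 or a number of a turn 0.125, either way. A call with a gripper value outside its range is refused whole. The fingers move at their own pace and stop on an object; FORCE is the grip in N (left out, the last holds). Time passes only in rows, so rows that do not move let the fingers close, or fill a call up. It gives the time, the measured TCP pose, the force and the opening at its end, in the units of the state.
- state(): the state, without advancing time (a new reading comes with each control period).
- camera(name): name is "scene" or "top" or "wrist"; returns a dict with "pixels" (480x640x3 uint8, red, green, blue), "range_z" (480x640 float32, mm along the optical axis (not along the pixel's ray), 0 where there is no reading), "camera_matrix" (3x3 intrinsics, pixels), "T" (4x4, takes a point from camera to world coordinates). Camera axes: x right, y down, z forward; pixel columns grow to the right and rows downward; lengths in mm; the calibration is good to about 2 mm. The wrist camera is an equidistant fisheye: a pixel r from the principal point sees the ray r / f radians off the axis. A picture is of the moment at which its call begins.
- close_job(): hands the job in, once; it reports no verdict.
Trained networks look in a picture, given as the dict that the camera call returned (one of the last four; its "shot" number tells which), for a name from the list of things; names that differ only in an ending like _2 or _b are one class to them, and where a whole thing is asked for, a point or a joint stands for the part that bears it (a point fixed in the world has none). Each returns a list of dicts, best first, with "p" (0 to 1); they miss things now and then, are a little off and sometimes report something else, mostly with a low value. They report only what shows in the picture. A call takes as long as a camera call. They do not tell look-alikes from the thing itself.
- look_for(picture, name): "at" ([column, row] in pixels, amid what is visible of it).
- landmark_of(picture, name): "at" ([column, row] in pixels: a listed point, or the origin of a listed thing).
The state is a dict: "t": time; "q": joint angles; "qd": joint speeds; "tau": joint torques, N m; "position": TCP position; "tool_rot": TCP orientation; "force": force on the tool from outside, world axes, zero at the start; "ft_torque": the same for the moment, N m; "finger_gap": finger opening in mm.
Only numpy, scipy, OpenCV 4.12 (cv2) and the standard library are available. Lean on these libraries where they do the work, as an engineer would, in place of code of your own. Each camera call takes 0.05 s, during which the arm holds its last target. There are 200 camera calls.

## Task

The seesaw gate of the blue sorting stand is tipped towards the grey chute on the left; press its raised right end down with the fingertips so that it rocks fully over towards the green chute. Then push the white porcelain ball along its black lane onto the gate, so that it rolls by itself down the gate into the green chute and comes to rest there. Do not lift the ball, and leave everything else on the bench where it is.

Things in the scene. Friction and masses are not known exactly. Their poses are not given: they have to be found in the camera images.
- stand: Blue sorting stand for mill balls, fixed to the bench. Origin at bench level under the middle of the seesaw gate; x runs along the feed lane to the gate and on to the backboard (away from the robot, give or take the yaw), y to the left, z up. Backboard beyond the gate: face at x = +40 mm, 90 mm wide, top 130 mm above the bench. Green chute on the right (-y), grey chute on the left (+y).
- gate (a joint): Tilt of the seesaw gate, rad: -0.28 fully tipped left (grey chute), +0.28 fully right (green chute), a stop at each. It turns about a level axle along the stand's x, 75 mm above the bench, below the plate. Top-heavy: pushed past level it falls over to the other stop and stays there. Pressing an end down takes under 1 N.
- gate_right_end (a point): Middle of the yellow stripe on the top face of the gate's right (-y) end, 88 mm from the middle; 123 mm above the bench while raised, 75 mm when fully down. The gate: steel plate 200 mm long (y), 64 mm wide (x), top 100 mm above the bench when level, with 14 mm lips along both long edges; the near lip is open for 70 mm at the lane.
- gate_left_end (a point): The same point on the gate's left (stand +y) end.
- lane_mouth (a point): Middle of the edge of the lane's floor at the gate (stand x -36 mm, y 0, 104 mm above the bench; the gate's top there is 5 mm lower). The level black lane runs from its open end at stand x -171 mm to here; 48 mm wide between side walls that rise only 10 mm above its floor.
- right_pocket (a point): Low end of the green right chute, on its floor, where a ball comes to rest. Each chute spans 83 to 229 mm from the stand's middle, is 76 mm wide inside, its floor slopes down outwards and its walls rise to 75 mm above the bench.
- left_pocket (a point): The same point in the grey left chute: the ball must not go there.
- mill_ball: White porcelain mill ball, 40 mm in diameter, about 80 g. It rolls freely; its body origin rolls with it, so use its centre.
- mill_ball_center (a point): Centre of the ball. At the start it lies still in the lane, 39 to 64 mm before the lane's mouth and about in mid-lane, centre 124 mm above the bench.
- ring_a: Battered copper core ring standing on end, 56 mm across, 50 mm high, origin under its centre. Leave alone.
- ring_b: Second copper core ring, the same. Leave alone.
- nylon_cap: Orange nylon cap, open side up, 60 mm across, 24 mm high, origin under its centre. Leave alone.
- mortar: White porcelain mortar, 116 mm across, 65 mm high, origin under its centre. Leave alone.
- pestle: White porcelain pestle lying on the left near the robot, 138 mm long along its x, 28 mm thick. Leave alone.
- c_clamp: Cast iron C clamp lying flat, about 90 by 195 mm, 26 mm high. Leave alone. (Fixed and unlisted: a 200 mm high red toolbox with lowered flap along the left of the bench, a 330 mm high sieve shaker and a 75 mm high balance along the right, all more than 350 mm from the bench's middle line.)
Not all that is in view belongs to the job. Of the things like the mill_ball, leave any that is red or yellow; of the rest the smaller one is meant.

How it is judged:
By the outcome, as a careful person would: the job done as asked, in the order asked, and still so for the second after the job is handed in, with the robot touching nothing.
It also fails if it takes over 45 s, if anything falls off the work surface, if the arm or the gripper's body presses on something with over 40 N, if the wrist force passes 120 N, or if a joint passes its speed limit or range.

## Working session

There is one attempt and no reset: what is moved stays moved. The work goes in short steps, Python scripts to look and compute and a shell command to move; the robot and the scene stay as the last step left them, time stands still between calls to the robot, and variables do not carry over. Pictures are saved under pics/ and viewed, about 8 in all and at most 12, crops included, and the job is handed in when it is done.

```bash
mkdir -p pics; cat > h.py <<'E'
from workcell import *
import numpy as np, cv2
def w(p,uv,z=None,fix=None):
    K=p["camera_matrix"];T=p["T"];u,v=uv
    r=np.array([(u-K[0,2])/K[0,0],(v-K[1,2])/K[1,1],1])
    if fix is None:
        d=p["range_z"][int(round(v)),int(round(u))] if z is None else z
        return (T@np.r_[r*d,1])[:3]
    R=T[:3,:3]@r; return T[:3,3]+R*(fix-T[2,3])/R[2]
def save(p,n,crop=None,s=1):
    im=p["pixels"][:,:,::-1]
    if crop: a,b,c,d=crop; im=im[b:d,a:c]
    cv2.imwrite("pics/"+n,cv2.resize(im,None,fx=s,fy=s,interpolation=cv2.INTER_CUBIC))
E
python3 - <<'E'
from h import *
np.set_printoptions(precision=1,suppress=True)
for c in("top","scene"):
    p=camera(c);save(p,c+"0.png")
    for n,z in[("gate_right_end",123),("gate_left_end",75),("lane_mouth",104),("right_pocket",None),("left_pocket",None),("mill_ball_center",124),("stand",None)]:
        for d in landmark_of(p,n)[:4]:
            print(c,n,round(d["p"],2),np.array(d["at"]),w(p,d["at"]),w(p,d["at"],fix=z) if z else "")
    for d in look_for(p,"mill_ball")[:5]: print(c,"lf",round(d["p"],2),np.array(d["at"]),w(p,d["at"]))
s=state();print(s["position"],s["tool_rot"],s["force"],s["t"])
E
```

```text
top gate_right_end 0.73 [303.7 222.1] [612.4   0.5 124.3] [612.7   0.5 123. ]
top gate_right_end 0.67 [409.7 323.5] [ 384.8 -251.7    1.1] [ 380.7 -231.5  123. ]
top gate_left_end 0.89 [236.1 251.6] [554.5 161.6  75.1] [554.5 161.6  75. ]
top lane_mouth 0.89 [275.4 253.4] [544.8  66.9 100.1] [544.1  66.6 104. ]
top lane_mouth 0.49 [311.8 155.4] [814.5 -18.2   7.5] [779.6 -19.3 104. ]
top right_pocket 0.82 [350.2 216.1] [ 648.1 -111.8   28.3] 
top right_pocket 0.37 [217.1 339.2] [352.8 215.2   3.2] 
top left_pocket 0.82 [195.2 271.4] [515.7 268.7  23.2] 
top mill_ball_center 0.89 [283.2 340.4] [347.7  52.   53.1] [347.3  47.2 124. ]
top mill_ball_center 0.72 [369.3 318.7] [ 395.2 -149.2   53.4] [ 392.2 -142.8  124. ]
top mill_ball_center 0.71 [283.4 273.9] [491.5  45.5 143.3] [493.9  46.8 124. ]
top mill_ball_center 0.49 [320.1 329.7] [371.6 -33.9  40.4] [369.5 -33.9 124. ]
top stand 0.75 [273.5 245. ] [564.7  71.5  99.1] 
top lf 0.95 [368.3 320.9] [ 390.1 -146.5   55.9]
top lf 0.77 [283.3 342.5] [343.   52.   49.9]
top lf 0.61 [267.7 239.2] [579.   85.2  96.7]
top lf 0.5 [283.2 274.4
[... 239 characters left out ...]
1.9  66.4 104. ]
scene right_pocket 0.93 [320.9 288.8] [ 664.3 -136.5   56.5] 
scene left_pocket 0.84 [375.  210.2] [519.2 248.7  31. ] 
scene left_pocket 0.31 [355.9 176.2] [305.6 389.1   0.3] 
scene mill_ball_center 0.68 [255.8 253.1] [ 416.5 -162.9   40. ] [ 495.8 -213.   124. ]
scene mill_ball_center 0.62 [326.7 211.9] [506.8  40.3 130.3] [500.9  46.  124. ]
scene mill_ball_center 0.58 [275.9 232.2] [378.2 -55.4  33.5] [ 466.8 -119.6  124. ]
scene mill_ball_center 0.57 [294.6 211. ] [352.9  45.4  48.2] [430.6 -17.8 124. ]
scene stand 0.98 [350.4 253.4] [585.9  61.7   3.6] 
scene lf 0.57 [254.4 250.8] [ 411.6 -163.4   46.3]
[ 233.7 -497.9  253.3] [ 1.   0.2 -0.   0. ] [-0.7  0.2 -0.5] 0.9
```

View pics/top0.png

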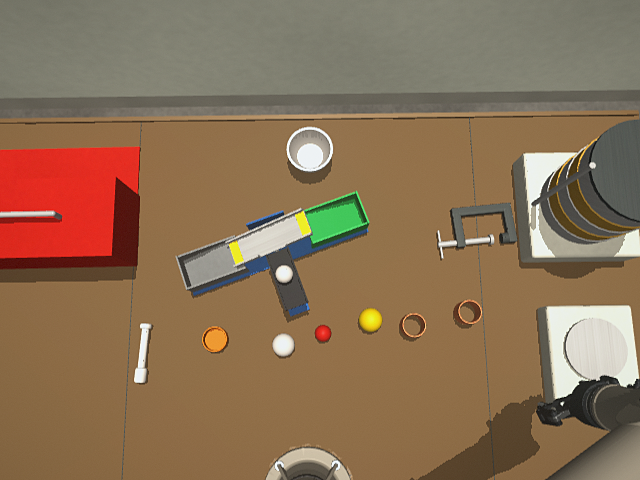

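View pics/scene0.png

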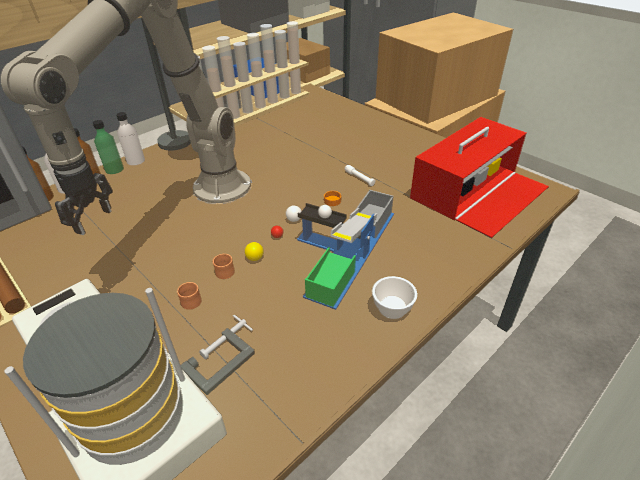

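Top view: the white ball in the lane is at (284,273), a white ball lies on the bench at (283,345), red at (323,333) and yellow at (370,320). I take the one in the lane: it's white, looks smaller, and its depth puts its top at about 144 mm, so it lies on the lane. I'll confirm with a crop and refine the stand's pose by colour segmentation.

```bash
python3 - <<'E'
from h import *
np.set_printoptions(precision=1,suppress=True)
p=camera("top");save(p,"crop.png",(170,180,390,370),3)
hsv=cv2.cvtColor(p["pixels"],cv2.COLOR_RGB2HSV)
K=p["camera_matrix"]
def pts(m):
    v,u=np.nonzero(m&(p["range_z"]>0)); z=p["range_z"][v,u]
    P=np.c_[(u-K[0,2])/K[0,0]*z,(v-K[1,2])/K[1,1]*z,z,np.ones(len(z))]@p["T"].T
    return P[:,:3],u,v
m=(abs(hsv[:,:,0].astype(int)-27)<6)&(hsv[:,:,1]>150)
P,u,v=pts(m)
e=[]
for z0,z1,nm in((105,150,"R"),(60,95,"L")):
    s=(P[:,2]>z0)&(P[:,2]<z1)&(u<330);e.append(np.median(P[s],0)*0+P[s].mean(0));print(nm,s.sum(),e[-1])
x=[];g=(abs(hsv[:,:,0].astype(int)-60)<15)&(hsv[:,:,1]>120)
P,u,v=pts(g);print("green",P.mean(0))
y=(e[1]-e[0])[:2];y/=np.linalg.norm(y);xx=np.array([y[1],-y[0]]);print("y",y,"x",xx,np.arctan2(xx[1],xx[0]))
mid=(e[0]+e[1])[:2]/2-6.9*y;print("stand",mid)
w_=(hsv[:,:,1]<40)&(hsv[:,:,2]>150)
P,u,v=pts(w_)
for nm,a in(("lane",(284,273)),("bench",(283,345))):
    s=np.hypot(u-a[0],v-a[1])<15
    s&=(P[:,2]>(117 if nm=="lane" else 8))
    A=np.c_[2*P[s],np.ones(s.sum())];q=np.linalg.lstsq(A,(P[s]**2).sum(1),rcond=None)[0]
    print(nm,s.sum(),"c",q[:3],"r",np.sqrt(q[3]+q[:3]@q[:3]),"mean",P[s].mean(0),"stand xy",(q[:2]-mid)@xx,(q[:2]-mid)@y)
d=landmark_of(p,"lane_mouth")[0];q=w(p,d["at"],fix=104)[:2]-mid;print("mouth",q@xx,q@y)
b=(abs(hsv[:,:,0].astype(int)-110)<12)&(hsv[:,:,1]>120)
P,u,v=pts(b); s=(P[:,2]>115)&(P[:,2]<140)&(u<300)
print("backboard",s.sum(),P[s].mean(0),((P[s][:,:2]-mid)@xx).mean(),((P[s][:,:2]-mid)@y).mean())
k=(hsv[:,:,2]<75)&(hsv[:,:,1]<90);P,u,v=pts(k);s=(P[:,2]>98)&(P[:,2]<118)
D=np.c_[(P[s][:,:2]-mid)@xx,(P[s][:,:2]-mid)@y];D=D[(abs(D[:,0]+100)<90)&(abs(D[:,1])<50)]
print("lane",len(D),D.min(0),D.max(0),np.polyfit(D[:,0],D[:,1],1))
E
```

```text
R 192 [610.9   3.7 123.3]
L 182 [553.6 162.7  74.5]
green [637.7 -77.1  43.1]
y [-0.3  0.9] x [0.9 0.3] 0.34573613995902075
stand [584.6  76.7]
lane 217 c [493.8  46.1 128.1] r 17.102747149444475 mean [493.3  45.2 138. ] stand xy -95.82205376209185 1.9930419902833667
bench 370 c [338.   54.   30.2] r 24.061957419056913 mean [338.7  53.   45.2] stand xy -239.69207192439092 62.18641182327335
mouth -35.90622458126913 0.5253788258593617
backboard 69 [622.5  89.  129.3] 39.79044080720145 -1.2451956550066743
lane 265 [-172.2  -32.4] [-33.5  27.5] [0.  3.1]
```

View pics/crop.png

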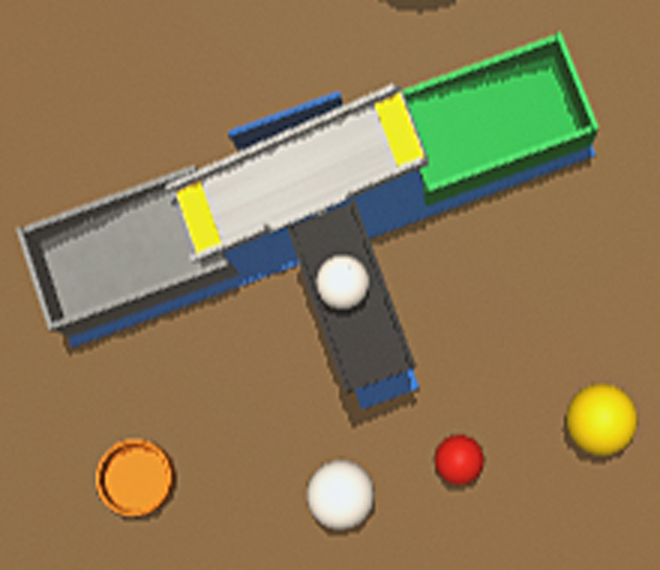

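The crop shows the white lane ball at crop (342,282), clearly smaller than the white bench ball at (340,495). Its radius is about 20 mm and it sits at stand x ≈ -94, so it is the one. The stand is at (584.6, 76.7) with yaw 0.346, and the mouth, backboard and stripe heights all agree. Next I close the fingers and move over to the raised right end.

```bash
python3 -m jog '[[[0.3,0.6,0],[0,0,0],0],[[0.7,0.9,0],[0,0,0],0],[[0.75,1,0],[0,0,0],0],[[0.75,1,0],[0,0,0],0],[[0.75,1,0],[0,0,0],0]]' 20
python3 -m jog '[[[0.75,1,0],[0,0,0],0],[[0.75,1,0],[0,0,0],0],[[0.75,1,0],[0,0,0],0],[[0.75,1,0],[0,0,0],0],[[0.75,1,0],[0,0,0],0]]'
python3 -m jog '[[[0.75,1,0],[0,0,0],0],[[0.75,1,0],[0,0,0],0],[[0.75,1,0],[0,0,0],0],[[0.75,1,0],[0,0,0],0],[[0.5,0.5,0],[0,0,0],0]]'
python3 - <<'E'
from h import *
from scipy.spatial.transform import Rotation as R
s=state();print(s["position"],s["finger_gap"],np.round(R.from_quat(s["tool_rot"]).as_matrix(),3).tolist(),np.round(s["q"],2))
E
```

```text
t: 1.42
position: [308.4, -389.5, 252.9]
tool_rot: [0.978, 0.207, -0.003, 0.002]
force: [-0.3, 0.0, -0.1]
finger_gap: 26.0
t: 1.83
position: [405.4, -258.5, 253.9]
tool_rot: [0.978, 0.206, -0.002, 0.004]
force: [0.7, -1.7, -0.7]
finger_gap: 0.1
t: 2.25
position: [497.7, -135.8, 255.3]
tool_rot: [0.978, 0.209, -0.0, 0.004]
force: [1.1, -0.5, 0.2]
finger_gap: 0.0
[ 497.68895909 -135.84621681  255.29610713] 0.013784415406942764 [[0.913, 0.408, 0.001], [0.408, -0.913, -0.007], [-0.002, 0.007, -1.0]] [ 0.46  0.25 -0.29  1.59  0.08  1.3  -0.99]
```

```bash
python3 -m jog '[[[0.75,1,0],[0,0,-0.04],0],[[0.75,1,0],[0,0,-0.035],0],[[0.75,1,-0.5],[0,0,0],0],[[0.75,1,-0.5],[0,0,0],0],[[0.5,0.6,-0.5],[0,0,0],0]]'
python3 -m jog '[[[0.4,0.5,-0.5],[0,0,0],0],[[0,0,0],[0,0,0],0],[[0,0,0],[0,0,0],0],[[0,0,0],[0,0,0],0],[[0,0,0],[0,0,0],0]]'
```

```text
t: 2.67
position: [591.3, -15.7, 220.9]
tool_rot: [0.986, 0.168, 0.004, 0.005]
force: [0.9, 1.0, -0.5]
finger_gap: -0.0
t: 3.08
position: [601.8, 3.6, 204.6]
tool_rot: [0.985, 0.173, 0.002, 0.003]
force: [0.5, -0.3, 0.3]
finger_gap: -0.0
```

```bash
python3 -m jog '[[[0.3,0.1,-0.5],[0,0,0],0],[[0.05,0.05,-0.6],[0,0,0],0],[[0,0,-0.6],[0,0,0],0],[[0,0,-0.4],[0,0,0],0],[[0,0,0],[0,0,0],0]]'
python3 -m jog '[[[0,0,-0.3],[0,0,0],0],[[0,0,-0.3],[0,0,0],0],[[0,0,-0.3],[0,0,0],0],[[0,0,-0.3],[0,0,0],0],[[0,0,0],[0,0,0],0]]'
```

```text
t: 3.5
position: [613.4, 0.6, 152.6]
tool_rot: [0.986, 0.168, 0.006, 0.006]
force: [-0.9, 0.2, -0.6]
finger_gap: -0.1
t: 3.92
position: [614.5, -1.8, 121.1]
tool_rot: [0.986, 0.166, 0.007, 0.007]
force: [-0.6, -0.1, -1.2]
finger_gap: -0.0
```

```bash
python3 -m jog '[[[-0.1,0.15,-0.25],[0,0,0],0],[[0,0.05,-0.25],[0,0,0],0],[[0,0.05,-0.2],[0,0,0],0],[[0,0,-0.1],[0,0,0],0],[[0,0,0],[0,0,0],0]]'
python3 - <<'E'
from h import *
np.set_printoptions(precision=1,suppress=True)
p=camera("top");save(p,"press.png",(170,180,390,370),3)
for n in("gate_left_end","gate_right_end"):
    for d in landmark_of(p,n)[:2]:print(n,round(d["p"],2),np.array(d["at"]),w(p,d["at"]))
E
```

```text
t: 4.33
position: [613.1, 5.3, 103.0]
tool_rot: [0.986, 0.166, 0.009, 0.008]
force: [0.4, 0.2, 0.4]
finger_gap: 0.1
gate_left_end 0.61 [239.1 248.3] [553.9 147.6 121.6]
```

The gate has tipped: its left end now reads z ≈ 122. I raise the tool and go behind the ball.

```bash
python3 -m jog '[[[0,0,0.5],[0,0,0],0],[[0,0,1],[0,0,0],0],[[0,0,1],[0,0,0],0],[[0,0,1],[0,0,0],0],[[0,0,1],[0,0,0],0]]'
python3 -m jog '[[[-0.5,0.1,0.5],[0,0,0],0],[[-1,0.15,0],[0,0,0],0],[[-1,0.15,0],[0,0,0],0],[[-1,0.15,0],[0,0,0],0],[[-1,0.15,0],[0,0,0],0]]'
python3 -m jog '[[[-1,0.15,0],[0,0,0],0],[[-0.7,0.1,0],[0,0,0],0],[[-0.3,0.05,0],[0,0,0],0],[[0,0,0],[0,0,0],0],[[0,0,0],[0,0,0],0]]'
python3 - <<'E'
from h import *
np.set_printoptions(precision=1,suppress=True)
p=camera("scene");save(p,"tipped.png",(220,130,460,310),3)
E
```

```text
t: 4.9
position: [606.5, 6.0, 208.5]
tool_rot: [0.986, 0.167, -0.0, 0.005]
force: [0.9, -0.6, -0.3]
finger_gap: -0.1
t: 5.32
position: [499.0, 24.2, 226.5]
tool_rot: [0.986, 0.166, 0.009, 0.005]
force: [-0.1, 0.1, 0.9]
finger_gap: 0.1
t: 5.73
position: [441.7, 33.8, 225.0]
tool_rot: [0.986, 0.167, 0.007, 0.006]
force: [0.7, -1.0, 0.0]
finger_gap: 0.1
```

View pics/tipped.png

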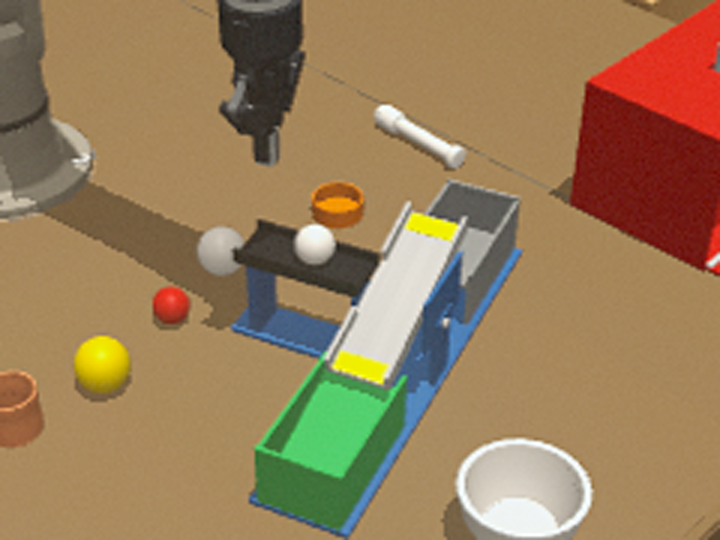

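The picture shows the gate tipped to green (low stripe at crop (360,367)) and the ball still in the lane at (315,243). I lower the fingers behind the ball, on the lane's centre line.

```bash
python3 -m jog '[[[0.1,-0.3,-0.5],[0,0,0],0],[[0,0,-0.8],[0,0,0],0],[[0,0,-0.8],[0,0,0],0],[[0,0,-0.6],[0,0,0],0],[[0,0,0],[0,0,0],0]]'
python3 -m jog '[[[0,0,-0.3],[0,0,0],0],[[0,0,0],[0,0,0],0],[[0,0,0],[0,0,0],0],[[0,0,0],[0,0,0],0],[[0,0,0],[0,0,0],0]]'
python3 - <<'E'
from h import *
s=state();d=np.array(s["position"])-[584.6,76.7,0];c,k=np.cos(.346),np.sin(.346)
print(d[:2]@[c,k],d[:2]@[-k,c],d[2])
E
```

```text
t: 6.2
position: [453.2, 25.3, 156.4]
tool_rot: [0.986, 0.166, 0.013, 0.005]
force: [-0.9, -0.1, -0.1]
finger_gap: -0.1
t: 6.62
position: [457.5, 25.1, 149.7]
tool_rot: [0.986, 0.165, 0.014, 0.005]
force: [-0.1, 0.7, 0.3]
finger_gap: 0.1
-137.01098973224106 -5.426573583521051 149.71910822123746
```

```bash
python3 -m jog '[[[-0.25,0.25,-0.3],[0,0,0],0],[[-0.1,0,-0.1],[0,0,0],0],[[0,0,0],[0,0,0],0],[[0,0,0],[0,0,0],0],[[0,0,0],[0,0,0],0]]'
cat > pos.py <<'E'
from h import *
s=state();d=np.array(s["position"])-[584.6,76.7,0];c,k=np.cos(.346),np.sin(.346)
print("stand",np.round([d[:2]@[c,k],d[:2]@[-k,c],d[2]],1))
p=camera("top");m=landmark_of(p,"mill_ball_center")
for b in m:
    q=w(p,b["at"],fix=124)[:2]-[584.6,76.7]; print("ball",round(b["p"],2),np.round(b["at"]),np.round([q@[c,k],q@[-k,c]],1))
E
python3 pos.py
```

```text
t: 7.03
position: [448.6, 32.7, 140.5]
tool_rot: [0.986, 0.166, 0.016, 0.005]
force: [-0.4, -0.5, -0.1]
finger_gap: 0.1
stand [-142.8    4.7  140.5]
ball 0.59 [321. 328.] [-237.   -34.6]
ball 0.57 [371. 318.] [-255.  -145.6]
```

```bash
python3 -m jog '[[[0.15,-0.05,0],[0,0,0],0],[[0.12,0,0],[0,0,0],0],[[0.1,0,0],[0,0,0],0],[[0,0,0],[0,0,0],0],[[0,0,0],[0,0,0],0]]'; python3 pos.py | head -1
```

```text
t: 7.55
position: [460.2, 30.7, 141.0]
tool_rot: [0.986, 0.165, 0.017, 0.005]
force: [0.6, 0.5, 0.5]
finger_gap: -0.0
stand [-132.6   -1.1  141. ]
```

```bash
python3 -m jog '[[[0.15,0.12,0],[0,0,0],0],[[0.2,0.09,0],[0,0,0],0],[[0.24,0.1,0],[0,0,0],0],[[0.26,0.1,0],[0,0,0],0],[[0.26,0.1,0],[0,0,0],0]]'; python3 pos.py
```

```text
t: 8.07
position: [488.8, 44.2, 140.8]
tool_rot: [0.986, 0.165, 0.016, 0.005]
force: [0.4, -0.5, 0.3]
finger_gap: -0.1
stand [-101.2    1.9  140.8]
ball 0.73 [320. 332.] [-244.3  -29.5]
ball 0.71 [366. 321.] [-257.1 -132. ]
```

Contact should have begun, and the ball may be rolling on its own. I follow a little further, then look.

```bash
python3 -m jog '[[[0.26,0.09,0],[0,0,0],0],[[0.26,0.09,0],[0,0,0],0],[[0.26,0.09,0],[0,0,0],0],[[0,0,0],[0,0,0],0],[[0,0,0],[0,0,0],0]]'; python3 pos.py|head -1
python3 - <<'E'
from h import *
p=camera("scene");save(p,"push.png",(220,130,460,310),3)
E
```

```text
t: 8.58
position: [511.4, 52.4, 140.6]
tool_rot: [0.986, 0.165, 0.017, 0.005]
force: [-0.7, -0.2, -0.4]
finger_gap: 0.0
stand [-77.1   1.9 140.6]
```

View pics/push.png

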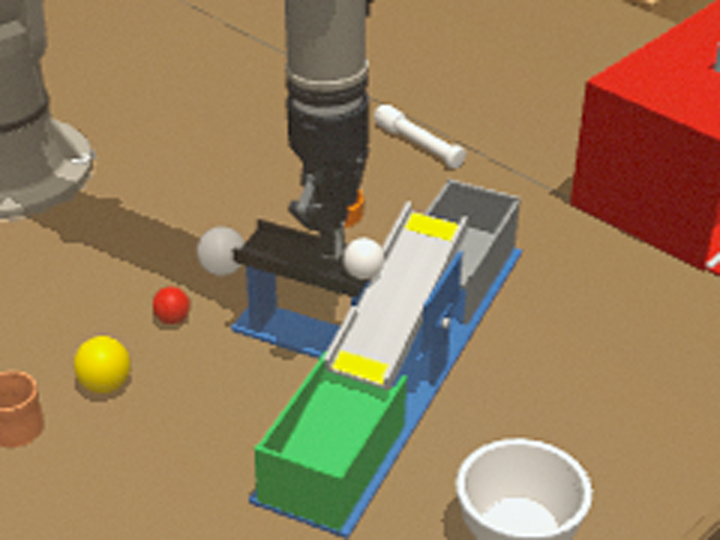

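The ball is ahead of the finger near the lane's mouth, at crop (363,260), and still in the lane. I push a little further, then wait.

```bash
python3 -m jog '[[[0.26,0.09,0],[0,0,0],0],[[0.26,0.09,0],[0,0,0],0],[[0.2,0.07,0],[0,0,0],0],[[0,0,0],[0,0,0],0],[[0,0,0],[0,0,0],0]]'; python3 pos.py|head -1
python3 -m jog '[[[0,0,0],[0,0,0],0],[[0,0,0],[0,0,0],0],[[0,0,0],[0,0,0],0],[[0,0,0],[0,0,0],0],[[0,0,0],[0,0,0],0]]'
python3 - <<'E'
from h import *
p=camera("scene");save(p,"push2.png",(220,130,460,310),3)
E
```

```text
t: 9.15
position: [530.5, 58.6, 140.7]
tool_rot: [0.986, 0.165, 0.017, 0.005]
force: [-0.2, -0.8, -0.0]
finger_gap: -0.2
stand [-57.1   1.3 140.7]
t: 9.67
position: [529.4, 58.1, 140.7]
tool_rot: [0.986, 0.165, 0.016, 0.006]
force: [0.5, -0.2, 0.8]
finger_gap: -0.2
```

View pics/push2.png

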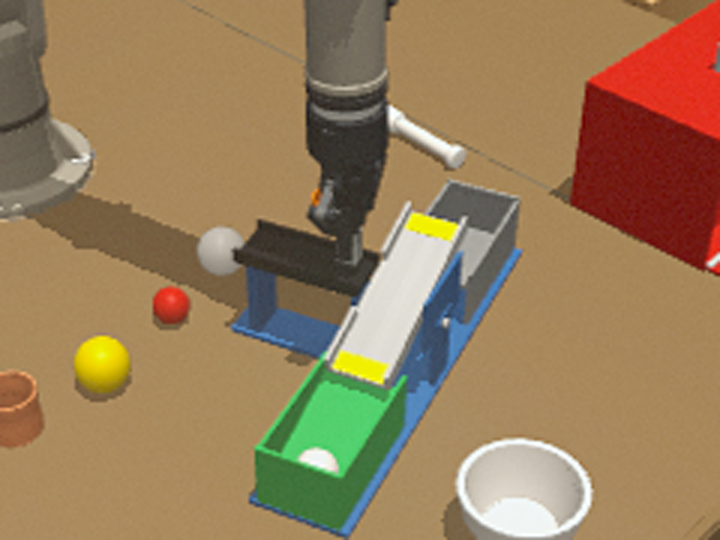

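The ball has rolled into the green chute, crop (318,460). I retract upward and check that it rests there.

```bash
python3 -m jog '[[[-0.2,-0.07,0.3],[0,0,0],0],[[0,0,0.8],[0,0,0],0],[[0,0,1],[0,0,0],0],[[0,0,1],[0,0,0],0],[[0,0,0.6],[0,0,0],0]]'
python3 -m jog '[[[-0.6,0,0.3],[0,0,0],0],[[-0.8,0,0],[0,0,0],0],[[-0.5,0,0],[0,0,0],0],[[0,0,0],[0,0,0],0],[[0,0,0],[0,0,0],0]]'
python3 -m jog '[[[0,0,0],[0,0,0],0],[[0,0,0],[0,0,0],0],[[0,0,0],[0,0,0],0],[[0,0,0],[0,0,0],0],[[0,0,0],[0,0,0],0]]'
cat > chk.py <<'E'
from h import *
p=camera("top");h=cv2.cvtColor(p["pixels"],cv2.COLOR_RGB2HSV)
m=(h[:,:,1]<60)&(h[:,:,2]>150);m[:,:312]=0;m[:,375:]=0;m[:190]=0;m[250:]=0
v,u=np.nonzero(m);print(len(u),u.mean(),v.mean(),w(p,(u.mean(),v.mean())))
save(p,"end.png",(130,110,450,350),2.5)
E
python3 chk.py
python3 -m jog '[[[0,0,0],[0,0,0],0],[[0,0,0],[0,0,0],0],[[0,0,0],[0,0,0],0],[[0,0,0],[0,0,0],0],[[0,0,0],[0,0,0],0]]'
python3 chk.py
```

```text
t: 10.13
position: [517.9, 55.0, 233.3]
tool_rot: [0.986, 0.165, 0.01, 0.005]
force: [0.7, 1.0, 0.2]
finger_gap: -0.1
t: 10.55
position: [471.3, 55.2, 250.0]
tool_rot: [0.986, 0.165, 0.017, 0.006]
force: [-0.1, -0.7, 0.3]
finger_gap: -0.2
t: 10.97
position: [473.2, 54.9, 249.8]
tool_rot: [0.986, 0.164, 0.017, 0.006]
force: [0.7, -0.3, -0.4]
finger_gap: -0.2
205 349.3658536585366 210.75121951219512 [ 653.97461226 -108.25127828   59.2343434 ]
t: 11.43
position: [473.4, 54.9, 249.0]
tool_rot: [0.986, 0.164, 0.017, 0.006]
force: [-0.3, 0.3, -0.9]
finger_gap: 0.2
205 349.3658536585366 210.75121951219512 [ 653.68100168 -108.18161012   60.41078864]
```

View pics/end.png

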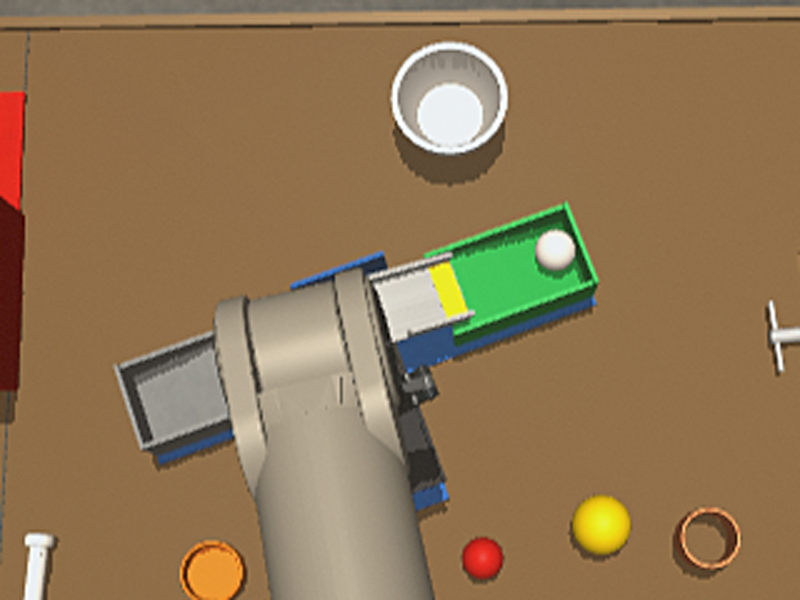

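The ball lies still at the low end of the green chute, picture (555,250), and its pixels are the same in both frames. The other things that show are undisturbed, and the arm is clear.

```bash
python3 -c "from workcell import *; print(close_job())"
```

```text
the job is handed in; nothing more can be done
None
```

The white porcelain ball is at rest at the low end of the green chute, and the job is handed in at about 11.5 s on the robot's clock.

- **Gate:** I pressed its raised right end down with closed fingertips. It rocked fully over to the green side; its left end then read about 122 mm, and a picture confirmed it.
- **Ball:** I pushed the small white ball along the lane with the fingertips, without lifting it. It rolled by itself down the gate into the green chute.
- **Last checks:** Two top pictures about half a second apart showed the ball at the same pixels in the green chute. The gate was still tipped to green, and the tool was clear at about 250 mm height. Sampled force readings stayed below about 2 N.
- **Not checked or in doubt:**
  - In the last picture the arm hid the large white bench ball, and one ring and most of the C clamp were cropped out. The robot never went near them at low height.
  - The ball detector did not report the lane ball while the arm hid it in the top view, so I followed the push in scene pictures instead.

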